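# Hook a dropped adapter ring out from under the wire shelf

### The job

A small steel objective adapter ring has slipped under the low wire shelf on the bench. Take the flat T-headed probe by its upright grip, reach under the shelf with it and drag the ring out onto open worktop (no fingers on the ring while it is under the shelf), lay the probe flat on the worktop clear of the shelf, and put the ring in the open slide-box tray in front of the microscope's right side. Leave the box of cover glasses under the shelf, the tray and everything else where they stand.

Things in the scene. Friction and masses are not known exactly. Their poses are not given: they have to be found in the camera images.
- wire_shelf: Low wire shelf fixed to the worktop, open on all four sides: deck of steel wires 270 (own x) by 180 (own y) mm, its underside 45 mm and its top 51 mm above the worktop, solid to a tool; four legs 11 mm thick at their feet, centred at x = +-131, y = +-86 mm. Origin: on the worktop under the deck's centre. The roomy side, toward which the ring can be drawn, is its +y side (to the robot's left). A tube rack 176 x 72 x 65 mm stands fixed on the deck's -y half.
- adapter_ring: The dropped part: plain steel ring lying flat, outside diameter 24 mm, bore 16 mm, 12 mm high, 30 g. Origin: centre of its underside. It starts under the shelf 35 to 85 mm in from the edge of the +y side, either side of the middle.
- flat_probe: Flat T-shaped steel probe lying on the worktop, 120 g, all steel 6 mm thick. Origin: underside, beneath the middle of its upright black grip (60 mm along own x, 16 mm across own y, top 60 mm above the underside: grip it across the 16 mm, near the top). A straight shank 10 mm wide runs from the grip along +x to a crossbar 8 mm thick and 44 mm wide (y = +-22 mm) at the end; the total reach is 188 mm from the origin.
- probe_head (a point): Middle of the probe's crossbar on the face that looks back to the grip: 180 mm along +x from the probe's origin, 3 mm above its underside.
- probe_mid (a point): Point in the middle of the probe's shank, 100 mm along +x from the probe's origin.
- tray: Open red card tray (base of a slide box), 66 (own x) by 88 (own y) mm, 25 mm high, walls and floor 2 mm, 200 g, on the worktop just right of the microscope, whose tall body and eyepieces stand between it and the robot's left: the arm must pass behind or above them. Origin: centre of its underside.
- coverglass_box: Small light card box of cover glasses, 30 (own x) by 50 (own y) by 14 mm high, under the shelf on the other side of the middle from the ring, its sides nearly in line with the shelf's. Origin: centre of its underside. Must stay.
- petri_dish: Bystander: clear lidded dish, 60 mm across, 16 mm high, on the worktop near the shelf's far corner. Origin: centre of its underside.
- bench_timer: Bystander: bench timer with three keys, 62 x 62 x 19 mm, on the worktop on the robot's side of the shelf. Origin: centre of its underside.
- tally_counter: Bystander: round hand tally counter, about 55 x 69 x 19 mm, on the worktop between the probe and the tray. Origin: centre of its underside.
- stain_violet: Bystander: stain bottle with white cap, 40 mm across, 88 mm high, standing loose on the shelf's deck. Origin: centre of its underside.
Things that resemble listed ones, but are neither listed nor needed, are in the scene too. Leave any pink look-alike of the tray alone.

How it is judged:
By the outcome, as a careful person would: the job done as asked, in the order asked, and still so for the second after the job is handed in, with the robot touching nothing.
It also fails if it takes over 67 s, if anything falls off the work surface, if the arm or the gripper's body presses on something with over 40 N, if the wrist force passes 120 N, or if a joint passes its speed limit or range.

### The arm

A 6-joint arm with a two-finger parallel gripper is mounted at the origin on a cart in front of the work surface, level with it; the furniture and walls round the work are solid. World frame = base frame: x ahead of the robot, y to its left, z up, the work surface at z = 0. Lengths are in m, angles in rad, forces in N, time in s.
With the tool pointing down it reaches from about 0.25 to 0.725 m from the base axis. Payload 4 kg.
Tool frame: the origin (TCP) lies midway between the tips of the shut fingers; the grasp point (between the pads) lies 19 mm behind it; z points along the fingers, y is the line along which they close (so a half turn about z gives the same grasp; the last joint's range is limited). The gripper opens to 85 mm and grips with 20 to 120 N. Pads are 22 mm wide; open, the fingers measure 114 mm over their backs; the gripper's body (76 mm by 85 mm) begins 54 mm behind the grasp point. The pads swing forward as they close: fully open they stand 13 mm farther back than shut.
Start: joints at [1.225, 0.241, 0.005, 1.335, 0, 1.571], TCP at [0.169, 0.47, 0.231] pointing down, gripper open.
Joint ranges: [-2.72, 2.72], [-1.05, 1.87], [-1.09, 1.28], [-1.99, 2.15], [-1.42, 1.44], [-3.14, 3.14]. Speed limits (rad/s): [2.79, 2.79, 3.14, 3.14, 3.14, 3.14].

### API

Orientations are given as a unit quaternion [x, y, z, w].
In Python, from workcell import bot gives the robot as it stands. The module is installed in compiled form; this text tells all that it offers.
- The arm moves only by the tool drive_tool, never from a script. Its arguments are lists of equal length, an entry for each row: "slide": the shift along the tool's x, y, z scaled (see below), a list of three; "rotation": the turn, a rotation vector about the tool's x, y, z scaled (see below), a list of three. A call has exactly 8 rows; each row is the pose to reach, as a shift and turn from the pose commanded when the call began, along the tool's axes at that moment; what a row does not reach only later rows make up. The controller multiplies each number of a shift by 250 mm and each number of a turn by 0.5 rad. A row lasts 1/8 s, in which the tool goes at most 62.5 mm and 10.7 degrees, less where a joint would pass 70% of its speed; a pose out of reach is approached as far as the arm can. A call with a number of a shift or a turn outside -1 to 1 is refused whole. A call with a gripper value outside its range is refused whole. "gripper" is the opening, from 0 (shut) to 1 (fully open), set as the call begins (left out, the last holds). The fingers move at their own pace and stop on an object; the grip force is fixed at half the most. Time passes only in rows, so rows that repeat a pose let the fingers close, or fill a call up. It gives the time, the measured TCP pose, the force, the opening and the grip force at its end, in the units of the state.
- bot.get_obs(): the state, without advancing time (a new reading comes with each control period).
- bot.camera(name): name is "scene" or "top" or "wrist"; returns a dict with "image" (480x640x3 uint8, red, green, blue), "z_map" (480x640 float32, m along the optical axis (not along the pixel's ray), 0 where there is no reading), "camera_matrix" (3x3 intrinsics, pixels), "xyz" and "orientation" of the camera in the world. Camera axes: x right, y up, looking along -z (the intrinsics and any distortion apply to the point x, -y, -z); pixel columns grow to the right and rows downward; lengths in m; the calibration is good to about 2 mm. The wrist camera is an equidistant fisheye: a pixel r from the principal point sees the ray r / f radians off the axis. A picture is of the moment at which its call begins.
- bot.job_done(): hands the job in; it is judged then, once.
The state is a dict: "clock": time; "joint_pos": joint angles; "joint_vel": joint speeds; "tau": joint torques, N m; "eef_pos": TCP position; "tool_rot": TCP orientation; "ft_force": force on the tool from outside, world axes, zero at the start; "ft_torque": the same for the moment, N m; "grip_width": finger opening in m; "grasp_force": force on a finger pad.
Only numpy, scipy, OpenCV 4.12 (cv2) and the standard library are available. Lean on these libraries where they do the work, as an engineer would, in place of code of your own. Each camera call takes 0.05 s, during which the arm holds its last target. There are 200 camera calls.

## Working session

There is one attempt and no reset: what is moved stays moved. The work goes in short steps, Python scripts to look and compute and a tool call to move; the robot and the scene stay as the last step left them, time stands still between calls to the robot, and variables do not carry over. Pictures are saved under pics/ and viewed, at most 12 in all, crops included, and the job is handed in when it is done.

Besides the shell and the picture viewer there is one more tool, called after "Request:" as name(argument=value, ...) on one line, values as JSON. drive_tool: Moves the arm, as the interface text tells. Shifts and turns lie within -1 to 1; 1 stands for 250 mm of shift or 0.5 rad of turn. Its arguments: {"type":"object","properties":{"slide":{"type":"array","items":{"type":"array","items":{"type":"number"}}},"rotation":{"type":"array","items":{"type":"array","items":{"type":"number"}}},"gripper":{"type":"number"}},"required":["slide","rotation"]}

```bash
mkdir -p pics; cat > h.py <<'E'
import numpy as np, cv2
from scipy.spatial.transform import Rotation as R
from workcell import bot
def grab(n,f):
    c=bot.camera(n); cv2.imwrite(f'pics/{f}.png',c['image'][:,:,::-1]); np.savez(f'{f}.npz',**{k:c[k] for k in c}); return c
def cloud(c):
    K=c['camera_matrix'];z=c['z_map'];v,u=np.mgrid[0:480,0:640]
    p=np.stack([(u-K[0,2])/K[0,0]*z,-(v-K[1,2])/K[1,1]*z,-z],-1)
    w=p@R.from_quat(c['orientation']).as_matrix().T+c['xyz']; w[z==0]=np.nan; return w
def pix(c,u,v,h):
    K=c['camera_matrix'];d=R.from_quat(c['orientation']).as_matrix()@np.array([(u-K[0,2])/K[0,0],-(v-K[1,2])/K[1,1],-1.])
    return c['xyz']+d*(h-c['xyz'][2])/d[2]
def tool(p,q=None):
    "shift in tool-axis units to world TCP p"
    o=bot.get_obs(); r=R.from_quat(o['tool_rot']); return r.inv().apply(np.array(p)-o['eef_pos'])/0.25
E
python3 - <<'E'
from h import *
for n in ('scene','top'):
    c=grab(n,n+'0'); print(n,c['camera_matrix'],c['xyz'],c['orientation'])
o=bot.get_obs();print(o)
E
```

```text
scene [[599.86309938   0.         319.91371639]
 [  0.         599.86309938 246.45329109]
 [  0.           0.           1.        ]] [-0.30491796 -0.94264189  0.98133607] [ 0.43360562 -0.16557872 -0.29073031  0.83668736]
top [[450.54823314   0.         320.2459051 ]
 [  0.         450.54823314 242.89615977]
 [  0.           0.           1.        ]] [0.48090922 0.05521441 1.10803466] [ 0.02651857 -0.0386529  -0.69740769  0.71514001]
{'clock': 0.1, 'joint_pos': array([ 1.22499523e+00,  2.41324840e-01,  3.85113762e-03,  1.33517109e+00,
       -1.37678347e-05,  1.57082638e+00]), 'joint_vel': array([ 6.59995481e-04, -2.83452095e-03,  3.17172241e-03,  2.11555102e-03,
       -4.15593664e-04,  9.84317239e-05]), 'tau': array([ 3.46345396e-04, -3.73137259e+01,  2.53010023e+01,  1.08797426e-02,
       -1.67264653e-05,  8.22188866e-06]), 'eef_pos': array([0.16929012, 0.46987599, 0.23050537]), 'tool_rot': array([ 1.72055090e-01,  9.85086895e-01, -9.11640831e-04, -1.52210698e-04]), 'ft_force': array([ 0.28359193, -0.70798732, -0.11894774]), 'ft_torque': array([0.02099986, 0.02743814, 0.03049673]), 'grasp_force': 0.0, 'grip_width': 0.08534416402887497}
```

View pics/scene0.png

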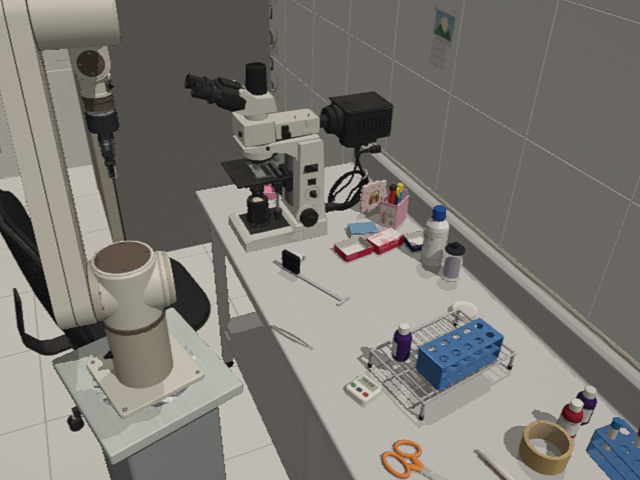

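View pics/top0.png

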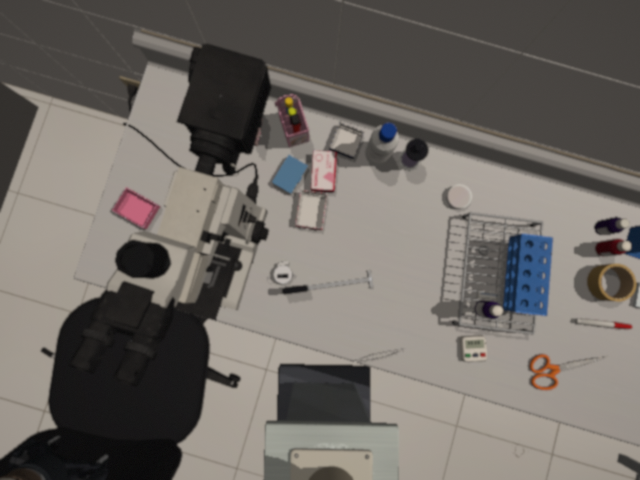

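The scene view shows the probe (grip ~(291,262), head ~(345,298)), the open red tray (352,248) and the shelf around (440,360). In the top view the tray is at (310,212), probe grip at (295,290), head at (370,280), and shelf at (490,275). I'll zoom in.

```bash
python3 - <<'E'
from h import *
a=cv2.imread('pics/top0.png')
x=cv2.resize(a[200:350,435:560],None,fx=4,fy=4,interpolation=3)
y=cv2.resize(a[180:330,255:385],None,fx=3,fy=4,interpolation=3)
y=cv2.resize(a[185:310,260:385],None,fx=2.4,fy=2.4,interpolation=3)
im=np.zeros((600,800,3),np.uint8); im[:600,:500]=cv2.convertScaleAbs(x,alpha=1.5); im[:300,500:800]=y
b=cv2.imread('pics/scene0.png'); im[300:600,500:800]=cv2.convertScaleAbs(cv2.resize(b[300:420,365:485],(300,300),interpolation=3),alpha=1.5)
cv2.imwrite('pics/crop0.png',im)
c=dict(np.load('top0.npz'))
w=cloud(c)
for n,u,v in [('tray',310,212),('grip',295,290),('head',370,280),('legs',466,215),('l2',541,222),('l3',456,326),('l4',533,332),('timer',474,349),('tally',283,273),('bench',400,220),('violet',492,310),('scope',250,220),('petri',459,196)]:
    print(n,w[v,u].round(3),pix(c,u,v,0).round(3))
E
```

```text
tray [0.66  0.065 0.003] [0.66  0.065 0.   ]
grip [0.467 0.094 0.065] [0.466 0.096 0.   ]
head [ 0.495 -0.086  0.008] [ 0.495 -0.087  0.   ]
legs [ 0.658 -0.314  0.031] [ 0.663 -0.325  0.   ]
l2 [ 0.643 -0.489  0.048] [ 0.65  -0.514  0.   ]
l3 [ 0.388 -0.299 -0.001] [ 0.388 -0.299  0.   ]
l4 [ 0.383 -0.464  0.049] [ 0.378 -0.488  0.   ]
timer [ 0.336 -0.337  0.016] [ 0.334 -0.343  0.   ]
tally [0.507 0.126 0.016] [0.507 0.127 0.   ]
bench [ 0.645 -0.159  0.005] [ 0.646 -0.16   0.   ]
violet [ 0.436 -0.333  0.138] [ 0.429 -0.388  0.   ]
scope [0.615 0.191 0.152] [0.636 0.213 0.   ]
petri [ 0.708 -0.303  0.014] [ 0.711 -0.308  0.   ]
```

View pics/crop0.png

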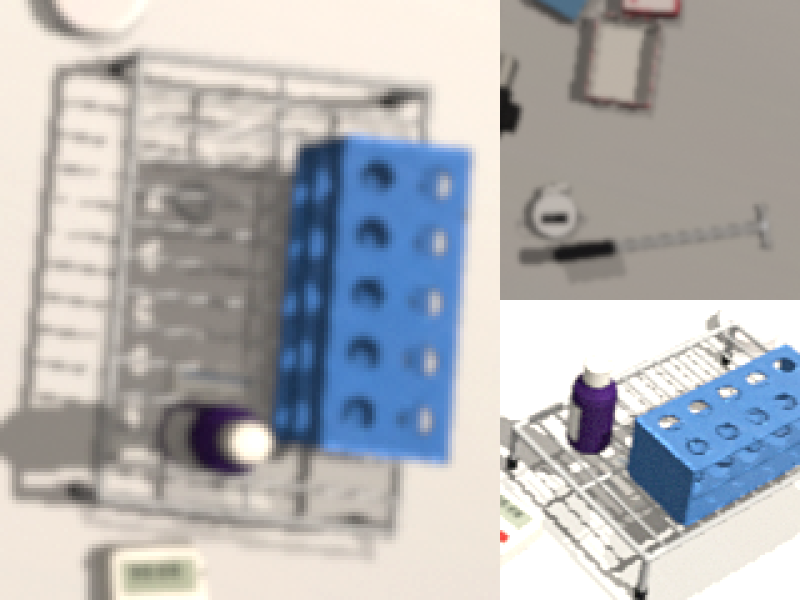

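The crop shows the ring under the deck at top-camera pixel ≈(483,250), the box probably at ≈(487,296), and the probe's shank heading right. Next I'll fit the shelf, probe, ring and tray.

```bash
python3 - <<'E'
from h import *
c=dict(np.load('top0.npz')); w=cloud(c)
def rect(m,n):
    p=w[m][:,:2].astype(np.float32); r=cv2.minAreaRect(p); print(n,len(p),np.round(r[0],4),np.round(r[1],3),round(r[2],1),'zmed',np.median(w[m][:,2]).round(4))
v,u=np.mgrid[0:480,0:640]
def box(a,b,cc,d): return (u>=a)&(u<=b)&(v>=cc)&(v<=d)
z=w[...,2]
rect(box(275,315,275,300)&(z>.045)&(z<.075),'grip')
rect(box(440,560,200,345)&(z>.04)&(z<.056),'shelf')
rect(box(290,330,185,235)&(z>.017)&(z<.035),'trayrim')
rect(box(315,380,260,300)&(z>.005)&(z<.012),'shank?')
print('z table',np.nanmedian(z[220:240,390:430]))
for n,x,y,h in [('ring',483,250.5,.012),('headC',500+0,0,0)][:1]: print(n,pix(c,x,y,h),w[250,483])
print('head', pix(c,260+500/2.4*0+ (765-500)/2.4,185+227/2.4,.006),'shankstart',pix(c,260+(625-500)/2.4,185+245/2.4,.006))
print('deck corners',*[pix(c,435+a/4,200+b/4,.048)[:2].round(3) for a,b in [(135,55),(430,90),(80,490),(395,530)]])
print('box',pix(c,435+210/4,200+385/4,.014))
m=box(440,520,220,315)&(z>.006)&(z<.03); print(np.c_[u[m],v[m],w[m].round(3)][::6])
E
```

```text
grip 174 [0.4697 0.095 ] [0.016 0.059] 9.5 zmed 0.0602
shelf 1911 [ 0.5217 -0.3906] [0.181 0.271] 84.1 zmed 0.0516
trayrim 265 [0.6699 0.0659] [0.106 0.098] 0.3 zmed 0.0258
shank? 276 [ 0.4939 -0.0254] [0.097 0.147] 1.5 zmed 0.0068
z table 0.0007674703352014145
ring [ 0.57411548 -0.36247606  0.012     ] [ 0.576628   -0.36815079 -0.00286077]
head [ 0.49623099 -0.08723115  0.006     ] shankstart [0.47455619 0.05476462 0.006     ]
deck corners [ 0.658 -0.315] [ 0.642 -0.493] [ 0.4   -0.281] [ 0.382 -0.467]
box [ 0.46274054 -0.37169733  0.014     ]
[[ 4.53e+02  2.22e+02  6.44e-01 -2.90e-01  6.00e-03]
 [ 4.57e+02  2.36e+02  6.09e-01 -3.00e-01  8.00e-03]
 [ 4.82e+02  2.45e+02  5.87e-01 -3.58e-01  1.80e-02]
 [ 4.80e+02  2.46e+02  5.85e-01 -3.56e-01  1.00e-02]
 [ 4.80e+02  2.47e+02  5.83e-01 -3.55e-01  1.20e-02]
 [ 4.80e+02  2.49e+02  5.78e-01 -3.55e-01  1.30e-02]
 [ 4.88e+02  2.50e+02  5.76e-01 -3.75e-01  1.20e-02]
 [ 4.81e+02  2.52e+02  5.71e-01 -3.59e-01  8.00e-03]
 [ 4.87e+02  2.52e+02  5.71e-01 -3.73e-01  1.10e-02]
 [ 4.86e+02  2.53e+02  5.68e-01 -3.70e-01  1.20e-02]
 [ 4.88e+02  2.58e+
[... 1030 characters left out ...]
 1.20e-02]
 [ 4.92e+02  2.96e+02  4.64e-01 -3.82e-01  1.50e-02]
 [ 4.77e+02  2.97e+02  4.60e-01 -3.48e-01  8.00e-03]
 [ 4.83e+02  2.97e+02  4.61e-01 -3.60e-01  1.60e-02]
 [ 4.89e+02  2.97e+02  4.61e-01 -3.75e-01  1.50e-02]
 [ 4.95e+02  2.97e+02  4.61e-01 -3.89e-01  1.60e-02]
 [ 4.80e+02  2.98e+02  4.58e-01 -3.54e-01  1.30e-02]
 [ 4.86e+02  2.98e+02  4.58e-01 -3.67e-01  1.70e-02]
 [ 4.92e+02  2.98e+02  4.59e-01 -3.82e-01  1.50e-02]
 [ 4.47e+02  2.99e+02  4.54e-01 -2.75e-01  6.00e-03]
 [ 4.86e+02  2.99e+02  4.56e-01 -3.68e-01  1.30e-02]
 [ 4.92e+02  2.99e+02  4.56e-01 -3.82e-01  1.60e-02]
 [ 4.76e+02  3.00e+02  4.53e-01 -3.46e-01  7.00e-03]
 [ 4.95e+02  3.00e+02  4.54e-01 -3.89e-01  1.60e-02]]
```

Request:
drive_tool(slide=[[-0.1,-0.16,0],[-0.21,-0.33,0],[-0.32,-0.5,0],[-0.43,-0.67,0],[-0.52,-0.83,0],[-0.52,-0.83,0],[-0.52,-0.83,0],[-0.52,-0.83,0]], rotation=[[0,0,0.2],[0,0,0.4],[0,0,0.6],[0,0,0.8],[0,0,1],[0,0,1],[0,0,1],[0,0,1]], gripper=0.5)

```text
clock: 1.1
eef_pos: [0.2214, 0.2319, 0.2313]
tool_rot: [0.41, 0.912, 0.0, -0.0]
ft_force: [0.3, -0.1, 0.2]
grip_width: 0.0428
grasp_force: 0.0
```

```bash
cat >> h.py <<'E'
def goal(p,yaw):
    "units to reach TCP p with tool y axis at world angle yaw (deg), tool pointing down"
    o=bot.get_obs(); r=R.from_quat(o['tool_rot']); a=np.radians(yaw)
    t=R.from_matrix(np.array([[-np.sin(a),np.cos(a),0],[np.cos(a),np.sin(a),0],[0,0,-1]]).T.T) if 0 else R.from_matrix(np.column_stack([[np.sin(a)*-1,np.cos(a),0],[np.cos(a),np.sin(a),0],[0,0,-1]]))
    print('clock',o['clock'],'tcp',o['eef_pos'].round(4),'yaw',np.degrees(np.arctan2(*r.as_matrix()[:2,1][::-1])).round(2),'w',o['grip_width'],'F',o['ft_force'].round(1),'j',o['joint_pos'].round(2))
    print('slide',(r.inv().apply(np.array(p)-o['eef_pos'])/.25).round(3),'rot',((r.inv()*t).as_rotvec()/.5).round(3))
E
python3 -c "
from h import *
goal([.4712,.0851,.15],8.5)"
```

```text
clock 1.1 tcp [0.2214 0.2319 0.2313] yaw 41.63 w 0.04281213154788382 F [ 0.3 -0.1  0.2] j [ 0.81 -0.12 -0.38  1.31  0.    1.65]
slide [-1.103  0.357  0.325] rot [-0.    -0.     1.156]
```

Request:
drive_tool(slide=[[-0.2,0.07,0.0],[-0.4,0.14,0.0],[-0.6,0.2,0.05],[-0.8,0.27,0.1],[-1,0.34,0.2],[-1,0.34,0.2],[-1,0.34,0.2],[-1,0.34,0.2]], rotation=[[0,0,0.2],[0,0,0.4],[0,0,0.6],[0,0,0.8],[0,0,1],[0,0,1],[0,0,1],[0,0,1]])

```text
clock: 2.1
eef_pos: [0.4504, 0.1014, 0.1818]
tool_rot: [0.622, 0.783, 0.0, 0.0]
ft_force: [-0.4, -0.2, 0.8]
grip_width: 0.0427
grasp_force: 0.0
```

```bash
python3 -c "
from h import *
c=grab('wrist','w1');print(c['camera_matrix'],c['xyz'],c['orientation'])
goal([.4712,.0851,.032],8.5)"
```

```text
[[371.64829954   0.         313.71787303]
 [  0.         371.64829954 237.77672655]
 [  0.           0.           1.        ]] [0.43362264 0.17448662 0.32432491] [-0.14685243 -0.01731766  0.11240783  0.98259806]
clock 2.15 tcp [0.4505 0.1014 0.182 ] yaw 13.03 w 0.04249220192399059 F [-0.4 -1.   0.7] j [ 0.22  0.19 -0.19  1.19  0.    1.56]
slide [-0.082  0.065  0.6  ] rot [ 0.002 -0.     0.158]
```

View pics/w1.png

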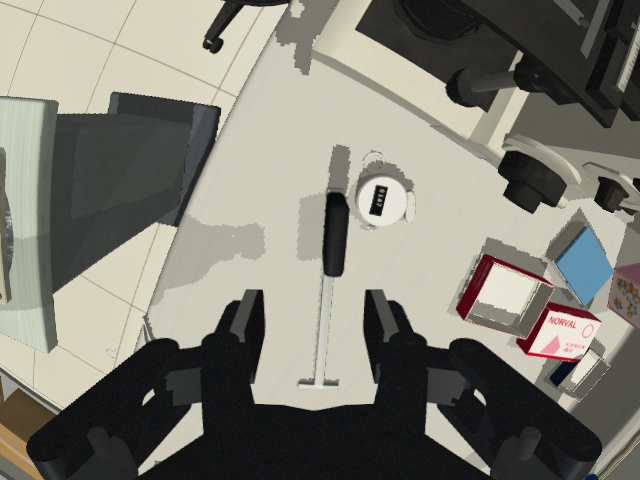

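The wrist view shows the grip at (336,235), the crossbar at (318,384), the tally counter close by at (382,202) and the open tray at (505,293). I'll refine the probe pose by unprojecting the fisheye.

```bash
cat >> h.py <<'E'
def fish(c,u,v,h):
    K=c['camera_matrix'];x=(u-K[0,2])/K[0,0];y=(v-K[1,2])/K[1,1];t=np.hypot(x,y)
    d=np.array([x/t*np.sin(t),-y/t*np.sin(t),-np.cos(t)]); d=R.from_quat(c['orientation']).as_matrix()@d
    return (c['xyz']+d*(h-c['xyz'][2])/d[2])[:2].round(4)
E
python3 -c "
from h import *
c=dict(np.load('w1.npz'))
for a in [(338,195,.06),(334,273,.06),(319,381,.006),(323,290,.006),(300,384,.006),(338,384,.006),(382,202,.019)]: print(a,fish(c,*a))
goal([.4712,.0851,.032],8.5)"
```

```text
(338, 195, 0.06) [0.4619 0.1312]
(334, 273, 0.06) [0.4738 0.0717]
(319, 381, 0.006) [ 0.4979 -0.0761]
(323, 290, 0.006) [0.4761 0.0315]
(300, 384, 0.006) [ 0.4789 -0.0849]
(338, 384, 0.006) [ 0.5191 -0.0759]
(382, 202, 0.019) [0.5042 0.1275]
clock 2.15 tcp [0.4505 0.1014 0.182 ] yaw 13.03 w 0.04249220192399059 F [-0.4 -1.   0.7] j [ 0.22  0.19 -0.19  1.19  0.    1.56]
slide [-0.082  0.065  0.6  ] rot [ 0.002 -0.     0.158]
```

Request:
drive_tool(slide=[[-0.07,0.067,0.1],[-0.07,0.067,0.25],[-0.07,0.067,0.4],[-0.07,0.067,0.5],[-0.07,0.067,0.56],[-0.07,0.067,0.6],[-0.07,0.067,0.6],[-0.07,0.067,0.6]], rotation=[[0,0,0.1],[0,0,0.1],[0,0,0.1],[0,0,0.1],[0,0,0.1],[0,0,0.1],[0,0,0.1],[0,0,0.1]])

```text
clock: 3.15
eef_pos: [0.4717, 0.0874, 0.0322]
tool_rot: [0.642, 0.766, 0.001, 0.001]
ft_force: [-0.8, 0.1, -0.4]
grip_width: 0.0428
grasp_force: 0.0
```

Request:
drive_tool(slide=[[0,0,0],[0,0,0],[0,0,0],[0,0,0],[0,0,0],[0,0,0],[0,0,0],[0,0,0]], rotation=[[0,0,0],[0,0,0],[0,0,0],[0,0,0],[0,0,0],[0,0,0],[0,0,0],[0,0,0]], gripper=0)

```text
clock: 4.15
eef_pos: [0.4717, 0.0871, 0.032]
tool_rot: [0.643, 0.766, 0.001, 0.0]
ft_force: [-0.8, 0.1, 6.3]
grip_width: 0.015
grasp_force: 59.2
```

Request:
drive_tool(slide=[[0,0,-0.12],[-0.12,0.03,-0.16],[-0.28,0.07,-0.16],[-0.45,0.12,-0.16],[-0.62,0.17,-0.16],[-0.75,0.2,-0.16],[-0.81,0.214,-0.16],[-0.81,0.214,-0.16]], rotation=[[0,0,0],[0,0,0.1],[0,0,0.2],[0,0,0.3],[0,0,0.4],[0,0,0.5],[0,0,0.554],[0,0,0.554]])

```text
clock: 5.15
eef_pos: [0.5586, -0.1034, 0.0707]
tool_rot: [0.743, 0.67, -0.0, -0.001]
ft_force: [-0.1, 0.1, -0.6]
grip_width: 0.0152
grasp_force: 58.7
```

```bash
python3 -c "
from h import *
c=grab('wrist','w2'); t=grab('top','t2')
a=cv2.imread('pics/w2.png'); b=cv2.imread('pics/t2.png')
im=np.zeros((480,800,3),np.uint8); im[:,:400]=a[:,120:520]; im[:,400:]=cv2.resize(b[190:340,385:510],(400,480),interpolation=3); cv2.imwrite('pics/c2.png',im)
goal([.5595,-.1029,.035],-5.9)"
```

```text
clock 5.25 tcp [ 0.5581 -0.102   0.0709] yaw -5.77 w 0.014811768283832185 F [ 0.7 -0.5 -1.2] j [-0.18  0.49 -0.07  1.01  0.    1.49]
slide [-0.003  0.006  0.143] rot [-0.003 -0.001  0.004]
```

View pics/c2.png

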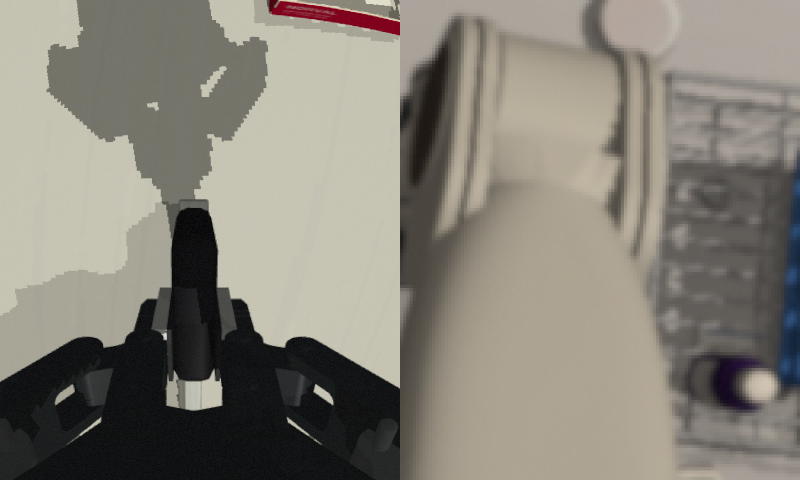

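The wrist view shows the probe held square in the pads, with the grip's top at (195,205). In the top view the arm hides the shelf's edge, but the ring is unmoved at crop (715,190). Now I'll lower and insert beside the ring.

Request:
drive_tool(slide=[[0,0.006,0.08],[0,0.006,0.143],[-0.08,0.006,0.143],[-0.17,0.006,0.143],[-0.26,0.006,0.143],[-0.36,0.006,0.143],[-0.46,0.006,0.143],[-0.46,0.006,0.143]], rotation=[[0,0,0],[0,0,0],[0,0,0],[0,0,0],[0,0,0],[0,0,0],[0,0,0],[0,0,0]])

```text
clock: 6.25
eef_pos: [0.5486, -0.2201, 0.0361]
tool_rot: [0.743, 0.669, 0.0, 0.001]
ft_force: [-0.4, 1.1, -1.2]
grip_width: 0.0148
grasp_force: 58.7
```

```bash
python3 -c "
from h import *
t=grab('scene','s3'); u=grab('top','t3')
a=cv2.imread('pics/s3.png'); b=cv2.imread('pics/t3.png')
im=np.zeros((480,800,3),np.uint8); im[:,:400]=cv2.resize(a[285:429,360:480],(400,480),interpolation=3); im[:,400:]=cv2.resize(b[200:350,435:560],(400,480),interpolation=3); cv2.imwrite('pics/c3.png',cv2.convertScaleAbs(im,alpha=1.3))
goal([.5595,-.1029,.035],-5.9)"
```

```text
clock 6.35 tcp [ 0.5486 -0.218   0.0358] yaw -5.89 w 0.01484456640563535 F [ 0.3  0.4 -0.8] j [-0.38  0.57 -0.04  0.96  0.    1.3 ]
slide [ 0.463 -0.004  0.003] rot [ 0.    -0.001  0.   ]
```

View pics/c3.png

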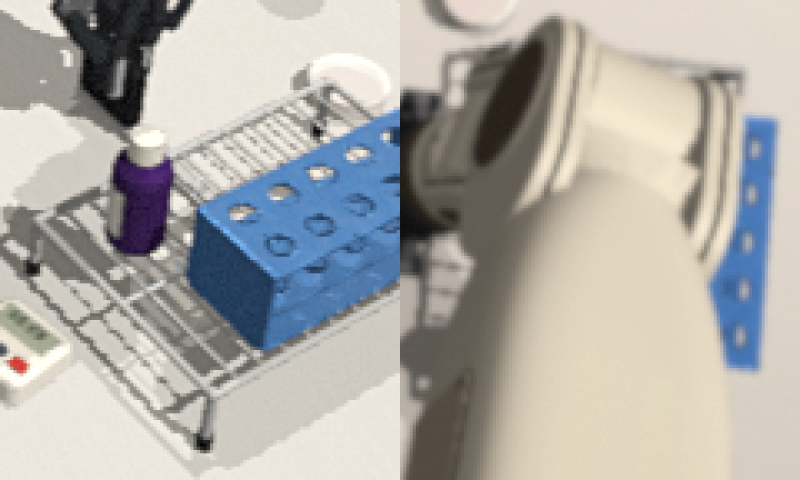

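The scene view shows nothing disturbed (bottle, box area and timer as before), but the arm hides the head itself. Contact forces are near zero, so I'll shift the shank over to the ring and pull.

Request:
drive_tool(slide=[[0,0.02,0.011],[0,0.05,0.011],[0,0.08,0.011],[0,0.1,0.011],[0,0.12,0.011],[0,0.12,0.011],[0.03,0.123,0.011],[0.06,0.126,0.011]], rotation=[[0,0,0],[0,0,0],[0,0,0],[0,0,0],[0,0,0],[0,0,0],[0,0,0],[0,0,0]])

```text
clock: 7.35
eef_pos: [0.5815, -0.2053, 0.0328]
tool_rot: [0.742, 0.67, -0.0, -0.0]
ft_force: [-0.3, -0.2, -0.8]
grip_width: 0.0148
grasp_force: 58.7
```

Request:
drive_tool(slide=[[0.05,0.006,0],[0.11,0.012,0],[0.18,0.018,0],[0.25,0.026,0],[0.32,0.033,0],[0.39,0.04,0],[0.46,0.047,0],[0.5,0.052,0]], rotation=[[0,0,0],[0,0,0],[0,0,0],[0,0,0],[0,0,0],[0,0,0],[0,0,0],[0,0,0]])

```text
clock: 8.35
eef_pos: [0.6076, -0.0815, 0.0328]
tool_rot: [0.742, 0.67, 0.0, -0.0]
ft_force: [0.5, 0.7, -0.7]
grip_width: 0.0152
grasp_force: 58.7
```

```bash
python3 -c "
from h import *
t=grab('scene','s4'); u=grab('top','t4')
a=cv2.imread('pics/s4.png'); b=cv2.imread('pics/t4.png')
im=np.zeros((480,800,3),np.uint8); im[:,:400]=cv2.resize(a[225:405,330:480],(400,480),interpolation=3); im[:,400:]=cv2.resize(b[180:348,400:540],(400,480),interpolation=3); cv2.imwrite('pics/c4.png',cv2.convertScaleAbs(im,alpha=1.2))
goal([.5595,-.1029,.035],-5.9)"
```

```text
clock 8.45 tcp [ 0.6076 -0.0816  0.0328] yaw -5.75 w 0.014981632497506489 F [ 0.7 -0.5 -0.8] j [-0.13  0.61  0.03  0.99  0.    1.54]
slide [-0.104 -0.183 -0.009] rot [ 0.    -0.     0.005]
```

View pics/c4.png

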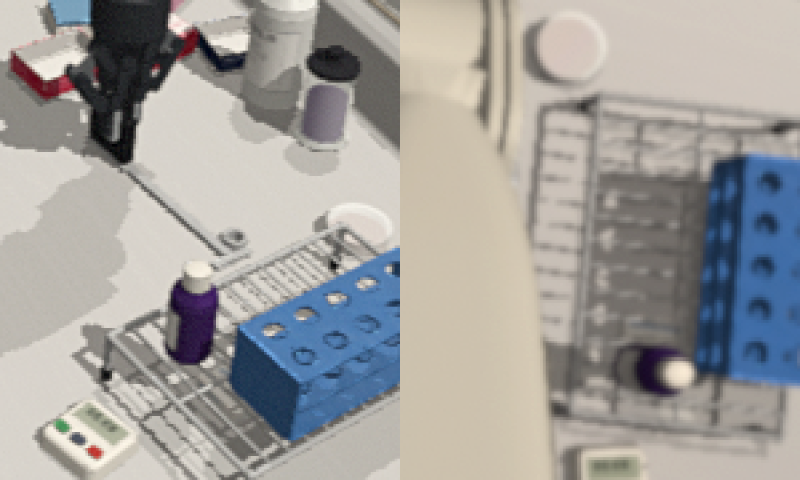

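The ring is out at scene-crop (234,240), sitting in the corner of shank and crossbar, about 70 mm clear of the shelf's edge. Next I'll lift the probe off and lay it down nearer the robot.

Request:
drive_tool(slide=[[-0.02,-0.02,0],[-0.02,-0.03,-0.1],[-0.02,-0.03,-0.22],[0.0,-0.15,-0.24],[0.05,-0.28,-0.24],[0.1,-0.4,-0.24],[0.16,-0.53,-0.24],[0.16,-0.53,-0.24]], rotation=[[0,0,0],[0,0,0],[0,0,0],[0,0,0],[0,0,0],[0,0,0],[0,0,0],[0,0,0]])

```text
clock: 9.45
eef_pos: [0.4763, -0.0296, 0.0926]
tool_rot: [0.742, 0.67, -0.001, -0.001]
ft_force: [0.8, -0.2, -1.0]
grip_width: 0.015
grasp_force: 58.9
```

Request:
drive_tool(slide=[[0,0,0.05],[0,0,0.12],[0,0,0.18],[0,0,0.21],[0,0,0.23],[0,0,0.24],[0,0,0.243],[0,0,0.243]], rotation=[[0,0,0],[0,0,0],[0,0,0],[0,0,0],[0,0,0],[0,0,0],[0,0,0],[0,0,0]])

```text
clock: 10.45
eef_pos: [0.4799, -0.0296, 0.0324]
tool_rot: [0.742, 0.67, 0.0, 0.0]
ft_force: [0.0, -0.4, -1.3]
grip_width: 0.0151
grasp_force: 58.9
```

```bash
python3 -c "
from h import *
c=grab('scene','s5'); w=cloud(c)
# ring search near expected spot
z=w[...,2]; m=(z>.007)&(z<.018)&(abs(w[...,0]-.605)<.05)&(abs(w[...,1]+.235)<.05)
p=w[m]; print(len(p),p.mean(0),p.min(0),p.max(0))
goal([.605,-.235,.15],-5.9)"
```

```text
55 [ 0.6056425  -0.23984415  0.01150003] [ 0.59323674 -0.25156694  0.00718805] [ 0.64507439 -0.2289621   0.01555241]
clock 10.5 tcp [ 0.4799 -0.0296  0.0324] yaw -5.84 w 0.014798457439402632 F [-0.6 -0.5 -1.5] j [-0.06  0.39 -0.36  0.82  0.    1.61]
slide [-0.767  0.582 -0.47 ] rot [ 0.002 -0.     0.002]
```

Request:
drive_tool(slide=[[0,0,0.003],[0,0,0.003],[0,0,0.003],[0,0,0.003],[0,0,0.0],[0,0,-0.1],[0,0,-0.25],[0,0,-0.4]], rotation=[[0,0,0],[0,0,0],[0,0,0],[0,0,0],[0,0,0],[0,0,0],[0,0,0],[0,0,0]], gripper=0.6)

```text
clock: 11.5
eef_pos: [0.4793, -0.0296, 0.1329]
tool_rot: [0.742, 0.67, -0.0, -0.0]
ft_force: [0.3, -1.1, -0.4]
grip_width: 0.0516
grasp_force: 0.0
```

Request:
drive_tool(slide=[[-0.1,0.1,-0.1],[-0.25,0.2,-0.1],[-0.4,0.3,-0.1],[-0.52,0.4,-0.1],[-0.6,0.5,-0.1],[-0.64,0.57,-0.1],[-0.64,0.57,-0.1],[-0.64,0.57,-0.1]], rotation=[[0,0,0],[0,0,0],[0,0,0],[0,0,0],[0,0,0],[0,0,0],[0,0,0],[0,0,0]])

```text
clock: 12.5
eef_pos: [0.6043, -0.2027, 0.1567]
tool_rot: [0.742, 0.67, -0.0, -0.001]
ft_force: [-0.1, 0.6, -0.5]
grip_width: 0.0514
grasp_force: 0.0
```

```bash
python3 -c "
from h import *
c=grab('wrist','w6')
goal([.605,-.24,.021],-5.9)"
```

```text
clock 12.55 tcp [ 0.6043 -0.2026  0.1569] yaw -5.82 w 0.051283264537994734 F [-0.1 -0.1 -0.1] j [-0.32  0.55  0.28  1.3   0.    1.35]
slide [-0.149  0.019  0.544] rot [-0.002 -0.001  0.003]
```

View pics/w6.png

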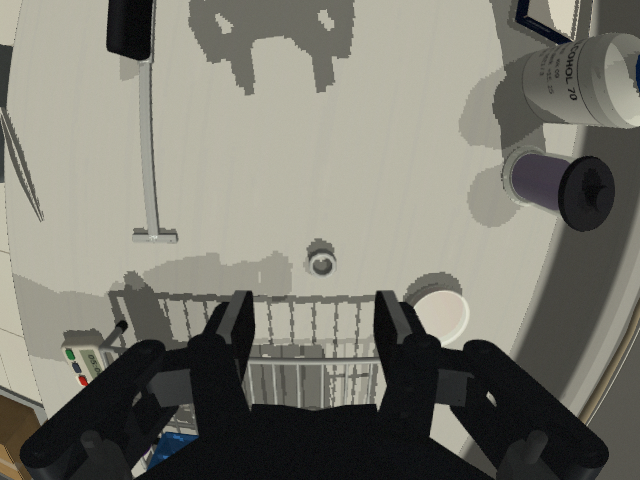

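The wrist view shows the ring at (322,264) on open worktop and the probe lying flat with its head at (155,237). I'll locate the ring precisely.

```bash
python3 -c "
from h import *
c=dict(np.load('w6.npz'))
im=c['image'].astype(int)
print('top',fish(c,322,262,.012),'bot',fish(c,322,268,.0), fish(c,308,263,.012),fish(c,336,263,.012),'probe head',fish(c,155,235,.006))
z=c['z_map'];print(z[262,310],z[262,322],z[240,322])
p=fish(c,322,262,.012); goal([p[0],p[1],.003],-5.9)"
```

```text
top [ 0.6077 -0.2369] bot [ 0.607 -0.247] [ 0.5961 -0.2366] [ 0.6192 -0.239 ] probe head [ 0.4646 -0.2007]
0.3060794 0.32027838 0.31313562
clock 12.55 tcp [ 0.6043 -0.2026  0.1569] yaw -5.82 w 0.051283264537994734 F [-0.1 -0.1 -0.1] j [-0.32  0.55  0.28  1.3   0.    1.35]
slide [-0.135  0.028  0.616] rot [-0.002 -0.001  0.003]
```

Request:
drive_tool(slide=[[-0.07,0.013,0.1],[-0.14,0.026,0.25],[-0.14,0.026,0.4],[-0.14,0.026,0.5],[-0.14,0.026,0.56],[-0.14,0.026,0.6],[-0.14,0.026,0.615],[-0.14,0.026,0.615]], rotation=[[0,0,0],[0,0,0],[0,0,0],[0,0,0],[0,0,0],[0,0,0],[0,0,0],[0,0,0]])

```text
clock: 13.55
eef_pos: [0.6084, -0.2388, 0.004]
tool_rot: [0.742, 0.67, 0.0, 0.0]
ft_force: [0.2, 0.6, -0.1]
grip_width: 0.0514
grasp_force: 0.0
```

Request:
drive_tool(slide=[[0,0,0],[0,0,0],[0,0,0],[0,0,0],[0,0,0],[0,0,0],[0,0,0],[0,0,0]], rotation=[[0,0,0],[0,0,0],[0,0,0],[0,0,0],[0,0,0],[0,0,0],[0,0,0],[0,0,0]], gripper=0)

```text
clock: 14.55
eef_pos: [0.6087, -0.2391, 0.0045]
tool_rot: [0.742, 0.67, 0.0, 0.001]
ft_force: [-0.5, 1.1, 5.1]
grip_width: 0.0202
grasp_force: 59.1
```

Request:
drive_tool(slide=[[0,0,-0.02],[0,0,-0.06],[0,0,-0.12],[0,0,-0.2],[0,0,-0.3],[0,0,-0.4],[0,0,-0.45],[0,0,-0.45]], rotation=[[0,0,0],[0,0,0],[0,0,0],[0,0,0],[0,0,0],[0,0,0],[0,0,0],[0,0,0]])

```text
clock: 15.55
eef_pos: [0.6088, -0.2391, 0.1173]
tool_rot: [0.742, 0.67, 0.001, 0.001]
ft_force: [-0.1, -0.7, -0.6]
grip_width: 0.0208
grasp_force: 58.7
```

```bash
python3 -c "
from h import *
c=grab('wrist','w7'); s=grab('scene','s7'); a=cv2.imread('pics/w7.png'); b=cv2.imread('pics/s7.png')
im=np.zeros((480,800,3),np.uint8); im[:,:400]=cv2.resize(a[230:430,230:397],(400,480),interpolation=3); im[:,400:]=cv2.resize(b[220:340,360:460],(400,480),interpolation=3); cv2.imwrite('pics/c7.png',im)
c=dict(np.load('w1.npz'))
for a in [(484,255),(553,277),(526,335),(458,312)]: print('rim',fish(c,*a,.025))
goal([.67,.066,.15],-5.9)"
```

```text
rim [0.6113 0.1046]
rim [0.7033 0.0998]
rim [0.7014 0.0305]
rim [0.6069 0.0439]
clock 15.65 tcp [ 0.6075 -0.2385  0.1151] yaw -5.84 w 0.02068247871587273 F [-0.4 -1.  -0.2] j [-0.37  0.61  0.26  1.23  0.    1.3 ]
slide [ 1.237  0.125 -0.139] rot [-0.002 -0.001  0.002]
```

View pics/c7.png

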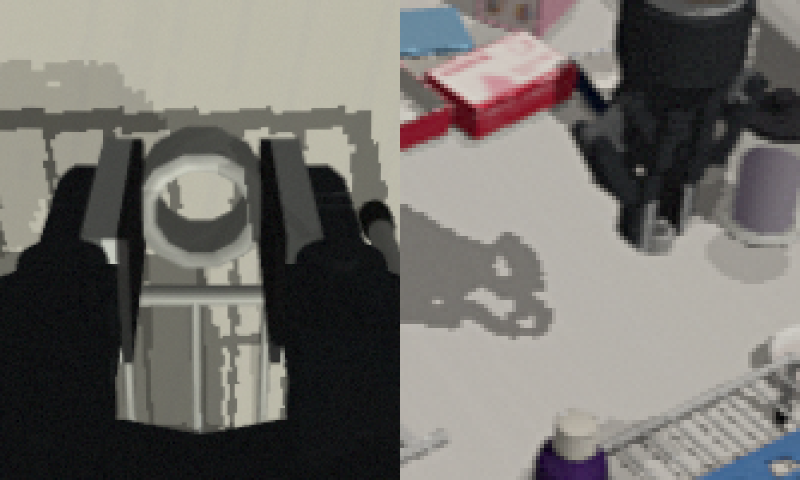

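The ring is held, but it sits toward the camera-side edge of the pads (centre ≈ crop (200,210)). I'll check the offset in the tool frame from depth before carrying it.

```bash
python3 -c "
from h import *
c=dict(np.load('w7.npz')); K=c['camera_matrix']; v,u=np.mgrid[282:345,288:342]; z=c['z_map'][282:345,288:342]
x=(u-K[0,2])/K[0,0];y=(v-K[1,2])/K[1,1];t=np.hypot(x,y)
p=np.stack([x/t*np.tan(t)*z,-y/t*np.tan(t)*z,-z],-1)
w=p@R.from_quat(c['orientation']).as_matrix().T+c['xyz']
o=bot.get_obs(); l=R.from_quat(o['tool_rot']).inv().apply((w-o['eef_pos']).reshape(-1,3))*1000
m=(l[:,2]<25)&(abs(l[:,1])<12); q=l[m]; print(len(q),np.percentile(q,[2,50,98],axis=0).round(1))
h,e=np.histogram(q[:,2],12); print(h,e.round(1))
tm=q[q[:,2]<np.percentile(q[:,2],40)]; print('top rim',np.percentile(tm,[2,50,98],axis=0).round(1))
"
```

```text
2326 [[-11.6  -8.7 -22.5]
 [  1.    1.6  -8.9]
 [ 10.5  11.8   1.3]]
[  16    0    0    0    0    0    0    0    0   37  875 1398] [-144.7 -132.4 -120.1 -107.8  -95.4  -83.1  -70.8  -58.5  -46.2  -33.9
  -21.6   -9.3    3. ]
top rim [[-11.8  -8.7 -25.5]
 [  0.5   2.8 -10. ]
 [ 11.3  11.8  -9.3]]
```

The depth shows the ring is actually centred (tool x −12 to +11 mm), so the grasp is sound. Now I'll carry it to the tray.

Request:
drive_tool(slide=[[0.06,0.01,-0.1],[0.18,0.02,-0.16],[0.32,0.03,-0.16],[0.46,0.04,-0.16],[0.6,0.05,-0.16],[0.72,0.06,-0.16],[0.8,0.07,-0.16],[0.8,0.07,-0.16]], rotation=[[0,0,0],[0,0,0],[0,0,0],[0,0,0],[0,0,0],[0,0,0],[0,0,0],[0,0,0]])

```text
clock: 16.65
eef_pos: [0.6456, -0.0403, 0.1548]
tool_rot: [0.741, 0.671, -0.001, -0.0]
ft_force: [0.0, -0.5, 0.2]
grip_width: 0.0202
grasp_force: 58.8
```

Request:
drive_tool(slide=[[0.05,0,0],[0.12,0,0],[0.2,0,0],[0.28,0,0],[0.35,0,0],[0.4,0,0],[0.432,0,0],[0.432,0,0]], rotation=[[0,0,0],[0,0,0],[0,0,0],[0,0,0],[0,0,0],[0,0,0],[0,0,0],[0,0,0]])

```text
clock: 17.65
eef_pos: [0.6568, 0.0664, 0.1557]
tool_rot: [0.742, 0.67, -0.0, 0.0]
ft_force: [-0.1, -0.4, 0.1]
grip_width: 0.0205
grasp_force: 58.8
```

```bash
python3 -c "
from h import *
c=grab('wrist','w8');im=c['image'].astype(int)
goal([.658,.066,.008],-5.9)"
```

```text
clock 17.7 tcp [0.6567 0.0658 0.1557] yaw -5.84 w 0.019823440195444103 F [-0.3  0.8 -0. ] j [ 0.1   0.6   0.35  1.33 -0.    1.77]
slide [0.001 0.005 0.591] rot [-0.     0.001  0.002]
```

View pics/w8.png

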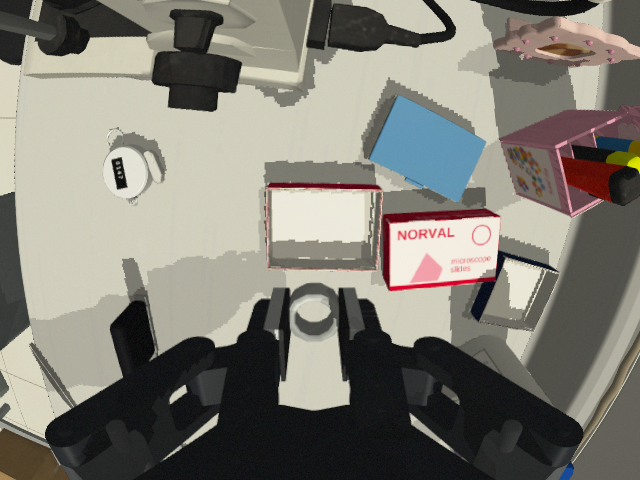

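The wrist view shows the open tray's rim at (266,184), (382,184), (381,270) and (266,268), with the ring in the fingers at (315,310).

```bash
python3 -c "
from h import *
c=dict(np.load('w8.npz'))
q=np.array([fish(c,*a,.025) for a in [(266,184),(382,184),(381,270),(266,268)]]); print(q,q.mean(0))
print('from depth top',end=' ')
t=dict(np.load('top0.npz'));w=cloud(t);s=w[185:240,290:335].reshape(-1,3);im=t['image'][185:240,290:335].reshape(-1,3).astype(int)
m=(s[:,2]>.018)&(s[:,2]<.03)&(s[:,0]<.715); r=cv2.minAreaRect(s[m][:,:2].astype(np.float32)); print(m.sum(),r)
c0=w[212,310];print(pix(t,296,212,.025),pix(t,325,212,.025),pix(t,310,194,.025),pix(t,310,231,.025))"
```

```text
[[0.6249 0.1031]
 [0.7112 0.0946]
 [0.707  0.0255]
 [0.6158 0.0366]] [0.664725 0.06495 ]
from depth top 181 ((0.6668558716773987, 0.06287455558776855), (0.1076408326625824, 0.0976734533905983), 87.89848327636719)
[0.65505074 0.0984974  0.025     ] [0.65696765 0.02810363 0.025     ] [0.70030747 0.06570361 0.025     ] [0.60953601 0.06331107 0.025     ]
```

Request:
drive_tool(slide=[[0,0.016,0.08],[0,0.016,0.2],[0,0.016,0.32],[0,0.016,0.42],[0,0.016,0.5],[0,0.016,0.55],[0,0.016,0.58],[0,0.016,0.588]], rotation=[[0,0,0],[0,0,0],[0,0,0],[0,0,0],[0,0,0],[0,0,0],[0,0,0],[0,0,0]])

```text
clock: 18.7
eef_pos: [0.6608, 0.0652, 0.0088]
tool_rot: [0.742, 0.67, 0.0, 0.0]
ft_force: [-0.5, -1.0, -0.3]
grip_width: 0.0203
grasp_force: 58.8
```

Request:
drive_tool(slide=[[0,0,0],[0,0,0],[0,0,0],[0,0,0],[0,0,0],[0,0,-0.08],[0,0,-0.25],[0,0,-0.45]], rotation=[[0,0,0],[0,0,0],[0,0,0],[0,0,0],[0,0,0],[0,0,0],[0,0,0],[0,0,0]], gripper=0.42)

```text
clock: 19.7
eef_pos: [0.6597, 0.0654, 0.1212]
tool_rot: [0.742, 0.67, -0.001, -0.001]
ft_force: [0.9, 0.4, -0.0]
grip_width: 0.0359
grasp_force: 0.0
```

Request:
drive_tool(slide=[[-0.1,0,-0.2],[-0.3,0,-0.3],[-0.5,0,-0.3],[-0.6,0,-0.3],[-0.7,0,-0.3],[-0.7,0,-0.3],[-0.7,0,-0.3],[-0.7,0,-0.3]], rotation=[[0,0,0],[0,0,0],[0,0,0],[0,0,0],[0,0,0],[0,0,0],[0,0,0],[0,0,0]])

```text
clock: 20.7
eef_pos: [0.643, -0.1074, 0.1963]
tool_rot: [0.742, 0.671, 0.0, -0.0]
ft_force: [0.3, 0.8, -0.1]
grip_width: 0.036
grasp_force: 0.0
```

```bash
python3 -c "
from h import *
c=grab('wrist','w9'); s=grab('scene','s9'); a=cv2.imread('pics/w9.png'); b=cv2.imread('pics/s9.png')
im=np.zeros((480,800,3),np.uint8); im[:,:400]=a[0:480,120:520]; im[:,400:]=cv2.resize(b[215:415,290:457],(400,480),interpolation=3); cv2.imwrite('pics/c9.png',im)
goal([.66,.066,.15],-5.9)"
```

```text
clock 20.8 tcp [ 0.6431 -0.1075  0.1963] yaw -5.76 w 0.03573434732926147 F [-0.6  0.5  0.7] j [-0.17  0.57  0.4   1.41  0.    1.51]
slide [ 0.697 -0.002  0.185] rot [-0.    -0.     0.005]
```

View pics/c9.png

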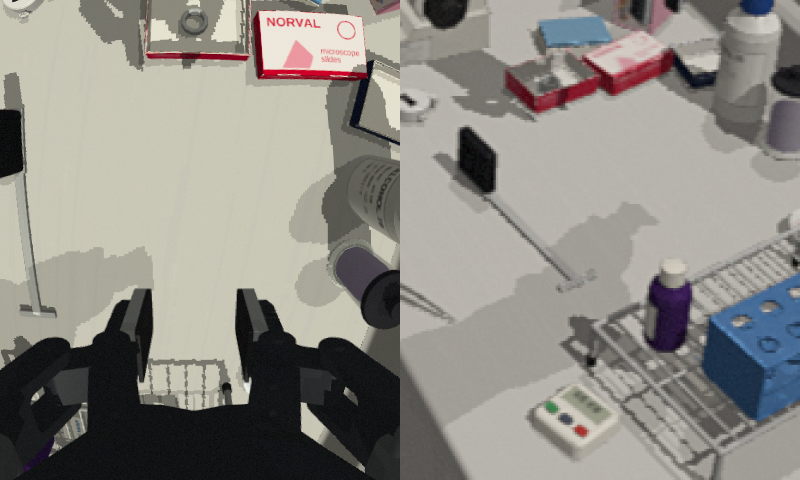

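The ring lies in the tray (wrist crop (195,22)). The probe is flat with its head at scene-crop (578,282), clear of the shelf, and the bottle and timer stand where they were.

```bash
python3 -c "
from workcell import bot
print(bot.job_done())"
```

```text
the job is handed in; nothing more can be done
None
```

The ring was dragged out with the probe and now lies in the red tray, the probe lies flat clear of the shelf, and the job was handed in at about 21 s; the bystanders in the last pictures looked unmoved, though I didn't re-check the cover-glass box.

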